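# Lock the mill jar and hold the dial at speed three

### The arm

A 6-joint arm with a two-finger parallel gripper is mounted at the origin on the work surface. World frame = base frame: x ahead of the robot, y to its left, z up, the work surface at z = 0. Lengths are in mm, angles in rad, forces in N, time in s.
With the tool pointing down it reaches from about 300 to 1000 mm from the base axis. Payload 5.1 kg.
Tool frame: the origin (TCP) lies midway between the tips of the shut fingers; the grasp point (between the pads) lies 19 mm behind it; z points along the fingers, y is the direction in which the jaws open and shut (so a half turn about z gives the same grasp; the last joint's range is limited). The gripper opens to 95 mm and grips with 3 to 60 N. Pads are 20 mm wide; open, the fingers measure 119 mm over their backs; the gripper's body (75 mm by 180 mm) begins 59 mm behind the grasp point.
Start: joints at [1.228, 0.124, 1.65, -0, 1.367, -0.083], TCP at [166.999, 628.169, 214.656] pointing down, gripper open.
Joint ranges: [-2.61, 2.61], [-1.02, 2.33], [0.03, 2.71], [-1.35, 4.49], [0.32, 2.68], [-2.91, 2.91]. Speed limits (rad/s): [2.57, 2.57, 3.14, 3.14, 3.14, 3.14].

### API

Orientations are given as [roll, pitch, yaw] about the fixed x, y, z axes, in that order (R = Rz(yaw) Ry(pitch) Rx(roll)).
In Python, from cell import bot, camera, get_calibration, order gives the robot as it stands.
- The arm moves only by the tool drive_tool, never from a script. Its argument "targets" is a list of rows, each a list of 5 numbers: the shift along the tool's x, y, z in units of 0.1 m (1.0 is 0.1 m), then the turn about the tool's z in units of 180 degrees (1.0 is 180 degrees), then the opening, from 0 (shut) to 1 (fully open). In form: [[x, y, z, turn, gripper], ...]. A call has 1 to 12 rows; each row is the pose to reach, as a shift and turn from the pose commanded when the call began, along the tool's axes at that moment, turning the shorter way round; what a row does not reach only later rows make up. A row lasts 1/10 s, in which the tool goes at most 50 mm and 8.59 degrees, less where a joint would pass 70% of its speed; a pose out of reach is approached as far as the arm can. A call with a number of a shift or a turn outside -1 to 1 is refused whole. A call with a gripper value outside its range is refused whole. The fingers move at their own pace and stop on an object; "force" is the grip in N (left out, the last holds). Time passes only in rows, so rows that repeat a pose let the fingers close. It gives the time, the measured TCP pose, the force and the opening at its end, in the units of the state.
- bot.read_state(): the state, without advancing time (a new reading comes with each control period).
- camera(name): name is "side" or "top" or "wrist"; returns the picture (480x640x3 uint8, red, green, blue); there is no depth.
- get_calibration(name): a dict with "fx", "fy", "cx", "cy" (pixels), "T" (4x4, takes a point from camera to world coordinates); the wrist camera has in their place "mount" (4x4, takes a point from camera to tool coordinates, whose origin is the TCP and whose axes are the flange's). Camera axes: x right, y up, looking along -z (the intrinsics and any distortion apply to the point x, -y, -z); pixel columns grow to the right and rows downward; lengths in mm; the calibration is good to about 2 mm. A picture is of the moment at which its call begins: read the wrist's pose just before it. get_calibration takes no time and is no camera call.
- order.hand_in(): hands the job in, once; it reports no verdict.
The state is a dict: "t": time; "qpos": joint angles; "qvel": joint speeds; "effort": joint torques, N m; "eef_pos": TCP position; "ee_rot": TCP orientation; "wrist_force": force on the tool from outside, world axes, zero at the start; "moment": the same for the moment, N m; "opening": opening from 0.0 (shut) to 1.0 (fully open).
Only numpy, scipy, OpenCV 4.12 (cv2) and the standard library are available. Lean on these libraries where they do the work, as an engineer would, in place of code of your own. Each camera call takes 0.05 s, during which the arm holds its last target.

### The job

On the small white mill, turn the upside-down glass jar clockwise (seen from above) until it clicks past its catch and stays locked, then let go of it. Only then turn the mill's black spring-return dial clockwise past its first and second clicks to the third position, fully round, and hold it there against its spring: finish while still holding the dial at three, for it springs back to off when let go. Leave everything else on the bamboo board where it is.

Things in the scene. Friction and masses are not known exactly. Their poses are not given: they have to be found in the camera images.
- mill: the mill, fixed to the bamboo board: a white housing 132 mm deep (its x) by 236 mm wide (its y). Origin: centre of its underside, z up, its front (-x) towards the robot at yaw 0. Its foot is 64 mm high; on the foot, 60 mm from the origin along +y, is a grey jar seat (88 mm across, top 76 mm above the origin) with the jar. A motor tower (118 mm by 102 mm, top 120 mm above the origin) stands over the -y half, centred 62 mm from the origin along -y, with the dial on its top.
- jar_grip (a point): point on the vertical axis of the upside-down glass jar, 24 mm below its flat top and a good height to grip it. The glass is a plain round cylinder 56 mm in diameter and 80 mm tall (it begins 56 mm below this point); beneath it is the black ribbed blade cap, 68 mm across and 24 mm tall, with one orange rib. The jar only turns about this axis, it cannot be lifted out.
- jar (a joint): angle of the jar in its seat (rad), growing as it turns clockwise seen from above. It starts unlocked at 0 to 0.25, turns freely with little friction to about 0.42, must then be forced over a sprung catch (up to about 0.35 N m, crest near 0.63), then snaps home to 0.83 to 0.87; end stop at 0.87. Locked = above 0.76; the catch then keeps it when let go. Orange rib at the white mark on the foot = 0, at the green mark = locked.
- dial_grip (a point): point on the vertical axis of the dial, in its bar grip, 12 mm below the top of the bar and 22 mm above the tower's top; x runs along the bar to the end with the white pointer line, z up, and it turns with the dial. The dial is black: a round skirt 52 mm across and 10 mm tall, on it a bar 50 mm long, 14 mm wide and standing 24 mm above the skirt. 122 mm from the jar's axis.
- dial (a joint): angle of the dial (rad), growing as it turns clockwise seen from above: 0 = off (pointer at the large white dot), clicks at 0.42 (one orange dot), 0.84 (two dots) and 1.26 (three dots), end stop at 1.31. At 0 the bar points 0.63 rad anticlockwise of the mill's +x axis. A spring turns it back to off from anywhere as soon as it is let go: about 0.09 N m at off, 0.17 N m at three; each click adds up to about 0.07 N m.
- board: bamboo board 380 mm (x) by 660 mm (y), 18 mm thick, clamped to the counter's far edge; origin at the centre of its underside on the counter. Fixed.
- turntable: turntable fixed to the board at its +y end, white platter 170 mm across, its top 26 mm above its origin (30 mm at the rim); red locking lever at its -x side. Origin: centre of its underside. Bystander.
- lock_lever (a joint): angle of the turntable's locking lever (rad), 0 as it stands, 42 mm long red paddle. Bystander.
- well_a: white ceramic mixing well (small bowl) 64 mm across, 26 mm high, standing on the turntable. Origin: centre of its underside. Bystander.
- well_b: the second such well on the turntable. Bystander.
- burnisher: steel burnishing tool 156 mm long, 11 mm thick, lying along its x on the board. Origin: underside, near mid-length. Bystander.
- block: orange hard silicone block 36 x 60 x 22 mm on the board. Origin: centre of its underside. Bystander.
- cap_jar: small amber glass jar with a white screw cap, 48 mm across, 62 mm high, standing on the board. Origin: centre of its underside. Bystander.
- spoon: steel spoon 130 mm long lying on the board along its x. Origin: underside, near mid-length. Bystander.

How it is judged:
By the outcome, as a careful person would: the job done as asked, in the order asked, and still so for the second after the job is handed in, while the arm keeps its last pose, push and grip.
It also fails if it takes over 43 s, if anything falls off the work surface, if the arm or the gripper's body presses on something with over 40 N, if the wrist force passes 120 N, or if a joint passes its speed limit or range.

## Working session

There is one attempt and no reset: what is moved stays moved. The work goes in short steps, Python scripts to look and compute and a tool call to move; the robot and the scene stay as the last step left them, time stands still between calls to the robot, and variables do not carry over. Pictures are saved under pics/ and viewed, and the job is handed in when it is done.

Besides the shell and the picture viewer there is one more tool, called after "Call:" as name([rows], argument=value, ...), one row to a line, values as JSON. drive_tool: Moves the arm, as the interface text tells. Shifts and turns lie within -1 to 1; 1 stands for 0.1 m of shift or 180 degrees of turn. Its arguments: {"type":"object","properties":{"targets":{"type":"array","items":{"type":"array","items":{"type":"number","minimum":-1,"maximum":1}}},"force":{"type":"number"}},"required":["targets"]}

```bash
mkdir -p pics; ls; python3 - <<'E'
from cell import bot,camera,get_calibration
import cv2,json
s=bot.read_state();print(s)
for n in("top","side","wrist"):
    c=get_calibration(n);print(n,c)
    cv2.imwrite(f"pics/{n}0.png",camera(n)[:,:,::-1])
E
```

```text
pics
{'t': 0.0, 'qpos': array([ 1.22843928e+00,  1.24510240e-01,  1.65167380e+00, -8.38106390e-06,
        1.36752266e+00, -8.26210245e-02]), 'qvel': array([ 0.00019433,  0.00057161, -0.00142002,  0.00056612, -0.00264161,
        0.00028151]), 'effort': array([ 5.98932165e-04, -4.17615330e+01, -3.59928846e+01,  7.73382350e-02,
        4.92250628e-02, -1.24299518e-04]), 'eef_pos': array([166.76040626, 627.56937478, 213.38386306]), 'ee_rot': array([-3.13948514e+00, -1.66288964e-04,  2.88185816e+00]), 'wrist_force': array([-0.10298043, -0.43984993, -0.60322119]), 'moment': array([-0.00746638, -0.02702708,  0.01797593]), 'opening': 1.0004770041016906}
top {'fx': 529.7003503376127, 'fy': 529.7003503376127, 'cx': 324.8644895500325, 'cy': 236.71670499324335, 'T': array([[ 2.26627368e-03,  9.88540704e-01, -1.50937541e-01,
         4.74147948e+02],
       [-9.99960224e-01,  3.54227400e-03,  8.18549506e-03,
        -2.85134664e+00],
       [ 8.62635717e-03,  1.50912987e-01,  9.88509411e-01,
         1.04689021e+03],
       [ 0.00000000e+00,  0.00000000e+00,  0.00000000e+00,
         1.00000000
[... 224 characters left out ...]
9703e-02, -5.30076506e-01,  8.46229974e-01,
         7.44969956e+02],
       [ 1.14217406e-02,  8.47082310e-01,  5.31338973e-01,
         6.03349843e+02],
       [ 0.00000000e+00,  0.00000000e+00,  0.00000000e+00,
         1.00000000e+00]])}
wrist {'fx': 394.1830382785794, 'fy': 394.1830382785794, 'cx': 319.00341100371065, 'cy': 244.2435895596984, 'mount': array([[ 4.59322706e-04,  9.60246900e-01,  2.79151716e-01,
         8.04854838e+01],
       [ 9.99999885e-01, -4.01661015e-04, -2.63759468e-04,
        -6.63485045e-01],
       [-1.41149849e-04,  2.79151805e-01, -9.60246973e-01,
        -1.70454501e+02],
       [ 0.00000000e+00,  0.00000000e+00,  0.00000000e+00,
         1.00000000e+00]])}
```

View pics/top0.png

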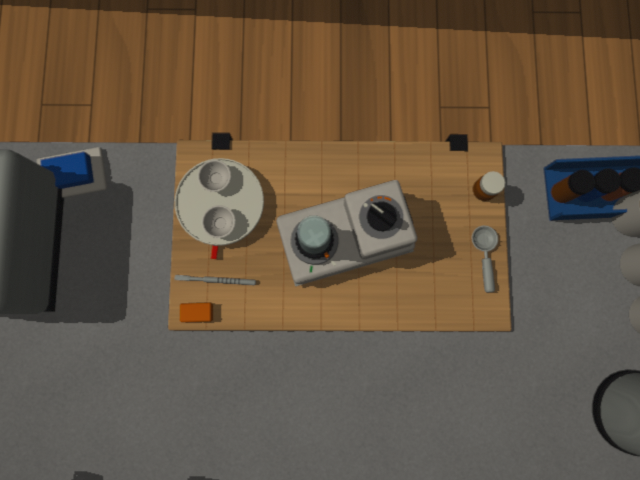

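View pics/side0.png

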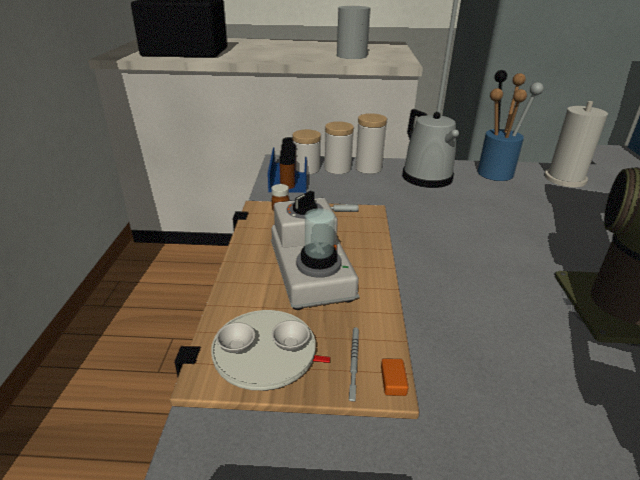

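View pics/wrist0.png

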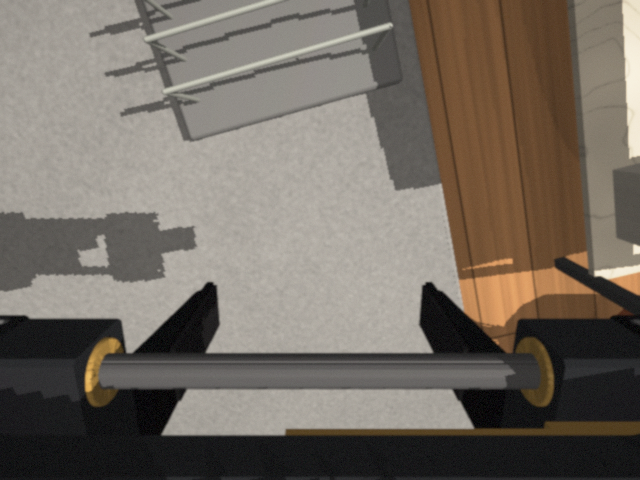

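```bash
python3 - <<'E'
import cv2
t=cv2.imread("pics/top0.png")[165:295,265:425]
cv2.imwrite("pics/topc.png",cv2.resize(t,None,fx=5,fy=4.6 if 0 else 5,interpolation=cv2.INTER_CUBIC)[:600])
t=cv2.imread("pics/side0.png")[180:310,255:415]
cv2.imwrite("pics/sidec.png",cv2.resize(t,None,fx=5,fy=5,interpolation=cv2.INTER_CUBIC)[:600])
E
```

```text
(no output)
```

View pics/topc.png

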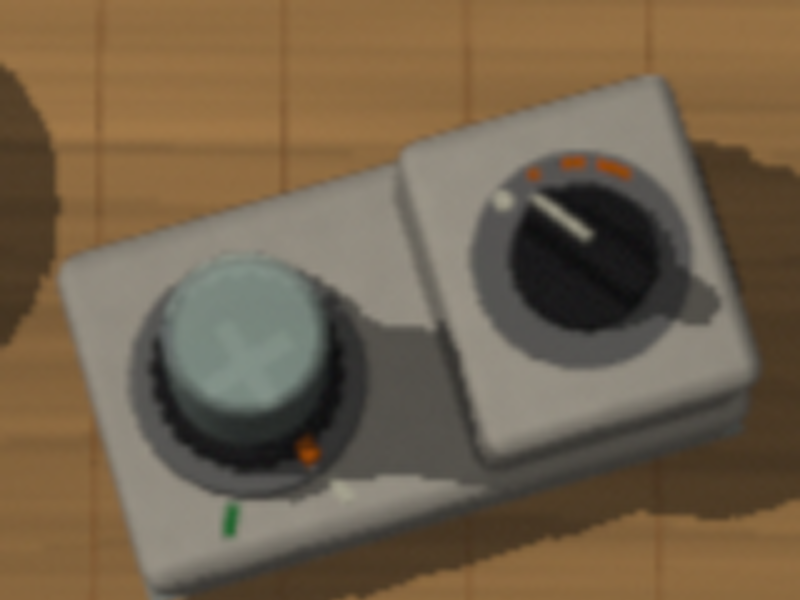

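View pics/sidec.png

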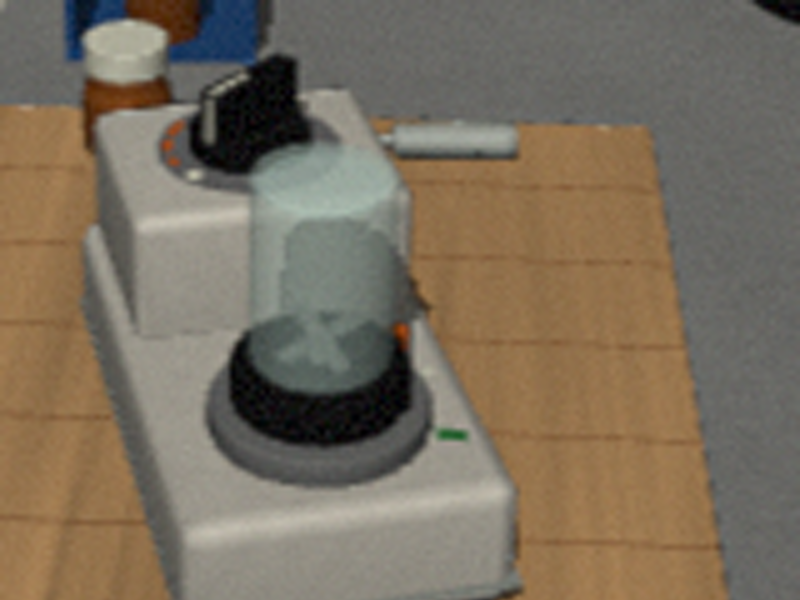

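```bash
cat > h.py <<'E'
import numpy as np
from cell import bot,camera,get_calibration
def ray(c,u,v,z,T=None):
    T=c["T"] if T is None else T
    d=T[:3,:3]@np.array([(u-c["cx"])/c["fx"],-(v-c["cy"])/c["fy"],-1.]);o=T[:3,3]
    return o+d*(z-o[2])/d[2]
def proj(c,p,T=None):
    T=c["T"] if T is None else T
    q=np.linalg.inv(T)@np.append(p,1);return c["cx"]+c["fx"]*q[0]/-q[2],c["cy"]+c["fy"]*q[1]/q[2]
E
python3 - <<'E'
from h import *
c=get_calibration("top");s=get_calibration("side")
f=lambda u,v:(265+(u+.5)/5-.5,165+(v+.5)/5-.5)
P={k:ray(c,*f(*uv),z) for k,uv,z in[("dial",(581.5,259),138),("seat",(248.5,379),94),("glasstop",(245,333),198),("tFL",(402,148),138),("tFR",(660,76),138),("tBR",(757,375),138),("tBL",(492,462),138),("rib",(308,452),110),("green",(231,520),82),("white",(342,490),82),("ptr1",(531,194),172),("ptr0",(592,238),172)]}
for k,v in P.items():print(k,v.round(1))
d=P["dial"]-P["seat"];print(np.hypot(*d[:2]),np.arctan2(d[0],-d[1]))
j=P["seat"]
for k in("rib","green","white"):e=P[k]-j;print(k,np.arctan2(e[1],e[0]))
e=P["ptr1"]-P["ptr0"];print(np.arctan2(e[1],e[0]))
g=lambda x:[round(a*5,0) for a in(x[0]-255,x[1]-180)]
for p in((*P["dial"][:2],138),(*P["seat"][:2],94),(*P["seat"][:2],198),(*P["glasstop"][:2],198)):print(g(proj(s,p)))
E
```

```text
dial [ 649.2 -108.2  138. ]
seat [612.8   8.4  94. ]
glasstop [612.8   8.4 198. ]
tFL [688.7 -45.6 138. ]
tFR [ 715.1 -136.9  138. ]
tBR [ 608.4 -168.7  138. ]
tBL [577.7 -76.3 138. ]
rib [584.3 -13.1 110. ]
green [562.5  14.7  82. ]
white [573.6 -25.8  82. ]
ptr1 [664.9 -87.5 172. ]
ptr0 [ 649.9 -107.9  172. ]
122.21853250339375 0.30234146805263923
rib -2.495374656127365
green 3.0178418479092555
white -2.422715329455918
0.9350607270806159
[np.float64(246.0), np.float64(144.0)]
[np.float64(319.0), np.float64(392.0)]
[np.float64(324.0), np.float64(156.0)]
[np.float64(325.0), np.float64(156.0)]
```

```bash
python3 - <<'E'
from h import *
import cv2
s=get_calibration("side");im=cv2.imread("pics/side0.png")
c=im[180:310,255:415];c=cv2.resize(c,None,fx=5,fy=5,interpolation=cv2.INTER_CUBIC)[:600]
for (x,y,z,r,col) in((612.8,8.4,198,28,(0,0,255)),(612.8,8.4,189,28,(0,255,255)),(612.8,8.4,118,34,(255,0,0)),(612.8,8.4,118,28,(0,255,0)),(612.8,8.4,94,44,(255,0,255)),(649.2,-108.2,138,30,(0,0,255)),(612.8,8.4,109,34,(0,255,255))):
    pts=[[(a*5) for a in (lambda q:(q[0]-255+.4,q[1]-180+.4))(proj(s,(x+r*np.cos(t),y+r*np.sin(t),z)))] for t in np.linspace(0,6.28,50)]
    cv2.polylines(c,[np.int32(pts)],True,col,1)
cv2.imwrite("pics/ov.png",c)
E
```

```text
(no output)
```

View pics/ov.png

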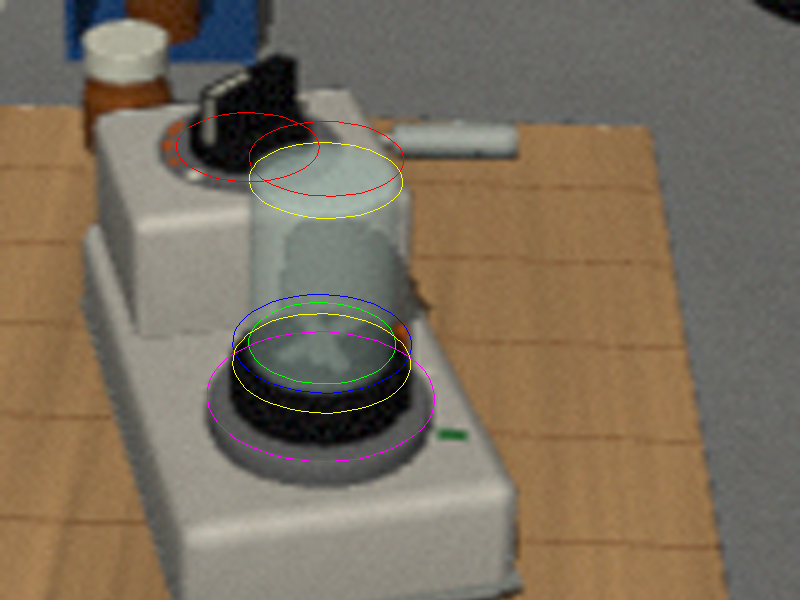

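Call:
drive_tool([
  [0, 0, -0.4, 0, 1],
  [-0.3, -0.25, -0.4, 0, 1],
  [-0.7, -0.58, -0.4, 0, 1],
  [-0.98, -0.81, -0.4, 0, 1],
  [-0.98, -0.81, -0.4, 0, 1],
])

```text
t: 0.65
eef_pos: [242.9, 521.9, 254.5]
ee_rot: [-3.141, 0.001, 2.878]
wrist_force: [-0.7, 0.1, 0.7]
opening: 0.997
```

Call:
drive_tool([
  [-0.33, -0.27, 0, 0, 1],
  [-0.66, -0.54, 0, 0, 1],
  [-0.98, -0.81, 0, 0, 1],
  [-0.98, -0.81, 0, 0, 1],
])

```text
t: 1.05
eef_pos: [316.6, 418.9, 254.5]
ee_rot: [-3.141, 0.001, 2.878]
wrist_force: [-0.5, -0.1, 0.5]
opening: 1.003
```

Call:
drive_tool([
  [-0.33, -0.27, 0, 0, 1],
  [-0.66, -0.54, 0, 0, 1],
  [-0.98, -0.81, 0, 0, 1],
  [-0.98, -0.81, 0, 0, 1],
])

```text
t: 1.45
eef_pos: [390.4, 315.8, 254.5]
ee_rot: [-3.141, 0.001, 2.877]
wrist_force: [-0.3, -0.6, 0.3]
opening: 0.997
```

Call:
drive_tool([
  [-0.33, -0.27, 0, 0, 1],
  [-0.66, -0.54, 0, 0, 1],
  [-0.98, -0.81, 0, 0, 1],
  [-0.98, -0.81, 0, 0, 1],
])

```text
t: 1.85
eef_pos: [464.2, 212.8, 254.4]
ee_rot: [-3.141, 0.0, 2.878]
wrist_force: [0.2, 0.1, 0.4]
opening: 1.0
```

Call:
drive_tool([
  [-0.33, -0.27, 0, 0.04, 1],
  [-0.66, -0.54, 0, 0.08, 1],
  [-0.98, -0.81, 0, 0.12, 1],
  [-0.98, -0.81, 0, 0.16, 1],
  [-0.98, -0.81, 0, 0.2, 1],
  [-0.98, -0.81, 0, 0.24, 1],
  [-0.98, -0.81, 0, 0.28, 1],
  [-0.98, -0.81, 0, 0.32, 1],
  [-0.98, -0.81, 0, 0.34, 1],
  [-0.98, -0.81, 0, 0.34, 1],
])

```text
t: 2.85
eef_pos: [536.2, 113.0, 254.4]
ee_rot: [-3.141, -0.001, 1.816]
wrist_force: [-0.1, 0.5, -0.5]
opening: 0.997
```

```bash
python3 - <<'E'
from h import *
import cv2
s=bot.read_state();print({k:np.round(s[k],3) for k in("t","qpos","eef_pos","ee_rot","wrist_force","moment")})
cv2.imwrite("pics/w1.png",camera("wrist")[:,:,::-1])
c=get_calibration("wrist");r,p,y=s["ee_rot"]
from scipy.spatial.transform import Rotation as R
T=np.eye(4);T[:3,:3]=R.from_euler("xyz",[r,p,y]).as_matrix();T[:3,3]=s["eef_pos"];T=T@c["mount"]
for q in((612.8,8.4,190),(612.8,8.4,118),(649.2,-108.2,138),(649.2,-108.2,172)):print(np.round(proj(c,q,T)))
d=np.array([612.8,8.4])-s["eef_pos"][:2];print("tool shift",(d@[np.cos(y),np.sin(y)]).round(1),(d@[np.sin(y),-np.cos(y)]).round(1))
E
```

```text
{'t': np.float64(2.85), 'qpos': array([ 1.090e-01, -1.240e-01,  1.832e+00,  1.000e-03,  1.435e+00,
       -1.360e-01]), 'eef_pos': array([536.232, 113.023, 254.406]), 'ee_rot': array([-3.141e+00, -1.000e-03,  1.816e+00]), 'wrist_force': array([-0.146,  0.473, -0.456]), 'moment': array([-0.113,  0.025, -0.037])}
[390. 421.]
[376. 363.]
[381. 491.]
[387. 526.]
tool shift -120.1 48.9
```

View pics/w1.png

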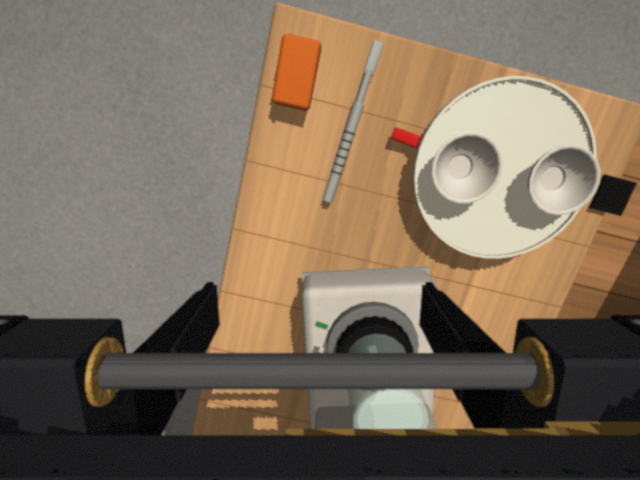

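Call:
drive_tool([
  [-0.4, 0.16, 0, 0, 1],
  [-0.8, 0.33, 0, 0, 1],
  [-1, 0.41, 0, 0, 1],
  [-1, 0.41, 0, 0, 1],
])

```text
t: 3.3
eef_pos: [601.3, 22.6, 254.1]
ee_rot: [-3.141, -0.001, 1.812]
wrist_force: [-0.2, 0.9, -0.2]
opening: 0.993
```

Call:
drive_tool([
  [-0.2, 0.08, 0, 0, 1],
  [-0.2, 0.08, 0, 0, 1],
  [-0.2, 0.08, 0, 0, 1],
])

```text
t: 3.6
eef_pos: [612.8, 6.7, 254.6]
ee_rot: [-3.141, -0.001, 1.814]
wrist_force: [-0.1, 0.6, -0.4]
opening: 0.998
```

```bash
cat >> h.py <<'E'
def look(name,pts,tgt):
    import cv2
    from scipy.spatial.transform import Rotation as R
    s=bot.read_state();print({k:np.round(s[k],3) for k in("t","qpos","eef_pos","ee_rot","wrist_force","moment","opening")})
    cv2.imwrite(f"pics/{name}.png",camera("wrist")[:,:,::-1])
    c=get_calibration("wrist")
    T=np.eye(4);T[:3,:3]=R.from_euler("xyz",s["ee_rot"]).as_matrix();T[:3,3]=s["eef_pos"];T=T@c["mount"]
    for q in pts:print(q,np.round(proj(c,q,T)))
    y=s["ee_rot"][2];d=np.array(tgt)-s["eef_pos"][:2];print("tool shift",(d@[np.cos(y),np.sin(y)]).round(1),(d@[np.sin(y),-np.cos(y)]).round(1))
E
python3 - <<'E'
from h import *
look("w2",[(612.8,8.4,190),(612.8,8.4,118),(562.5,14.7,82),(573.6,-25.8,82)],(612.8,8.4))
E
```

```text
{'t': np.float64(3.6), 'qpos': array([-0.077,  0.021,  1.691,  0.   ,  1.429, -0.32 ]), 'eef_pos': array([612.771,   6.677, 254.587]), 'ee_rot': array([-3.141e+00, -1.000e-03,  1.814e+00]), 'wrist_force': array([-0.111,  0.552, -0.398]), 'moment': array([-0.084,  0.027,  0.011]), 'opening': np.float64(0.998)}
(612.8, 8.4, 190) [322. 258.]
(612.8, 8.4, 118) [322. 230.]
(562.5, 14.7, 82) [268. 200.]
(573.6, -25.8, 82) [270. 246.]
tool shift 1.7 0.4
```

View pics/w2.png

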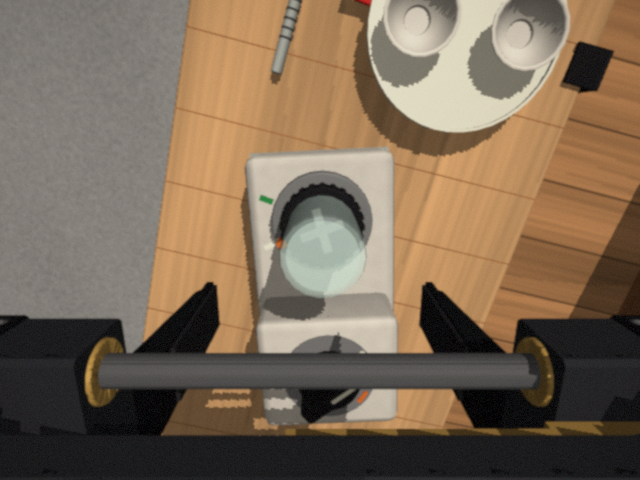

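Call:
drive_tool([
  [0.02, 0, 0.3, 0, 1],
  [0.02, 0, 0.6, 0, 1],
  [0.02, 0, 0.8, 0, 1],
  [0.02, 0, 0.9, 0, 1],
  [0.02, 0, 1.0, 0, 1],
  [0.02, 0, 1.0, 0, 1],
  [0.02, 0, 1.0, 0, 1],
])

```text
t: 4.35
eef_pos: [613.0, 8.2, 155.7]
ee_rot: [3.14, 0.0, 1.814]
wrist_force: [0.1, -0.4, 0.2]
opening: 1.002
```

Call:
drive_tool([
  [0, 0, 0.02, 0, 0.5],
  [0, 0, 0.02, 0, 0.5],
  [0, 0, 0.02, 0, 0.5],
  [0, 0, 0.02, 0, 0.5],
  [0, 0, 0.02, 0, 0.5],
  [0, 0, 0.02, 0, 0.5],
  [0, 0, 0.02, 0, 0.5],
  [0, 0, 0.02, 0, 0.5],
], force=35)

```text
t: 5.15
eef_pos: [614.3, 8.5, 152.8]
ee_rot: [3.137, 0.0, 1.814]
wrist_force: [8.7, 1.2, -3.0]
opening: 0.586
```

Call:
drive_tool([
  [0, 0.015, 0, 0, 0.5],
  [0, 0.015, 0, 0.02, 0.5],
  [0, 0.015, 0, 0.04, 0.5],
  [0, 0.015, 0, 0.06, 0.5],
  [0, 0.015, 0, 0.08, 0.5],
  [0, 0.015, 0, 0.1, 0.5],
  [0, 0.015, 0, 0.12, 0.5],
  [0, 0.015, 0, 0.14, 0.5],
  [0, 0.015, 0, 0.14, 0.5],
])

```text
t: 6.05
eef_pos: [614.2, 8.6, 152.8]
ee_rot: [3.141, -0.0, 1.374]
wrist_force: [1.2, -0.1, -1.1]
opening: 0.583
```

```bash
python3 - <<'E'
from h import *
look("w3",[],(614.3,8.4))
E
```

```text
{'t': np.float64(6.05), 'qpos': array([-0.073,  0.091,  1.792,  0.   ,  1.257,  0.123]), 'eef_pos': array([614.246,   8.58 , 152.802]), 'ee_rot': array([ 3.141, -0.   ,  1.374]), 'wrist_force': array([ 1.176, -0.063, -1.143]), 'moment': array([-0.092, -0.342,  0.134]), 'opening': np.float64(0.583)}
tool shift -0.2 0.1
```

View pics/w3.png

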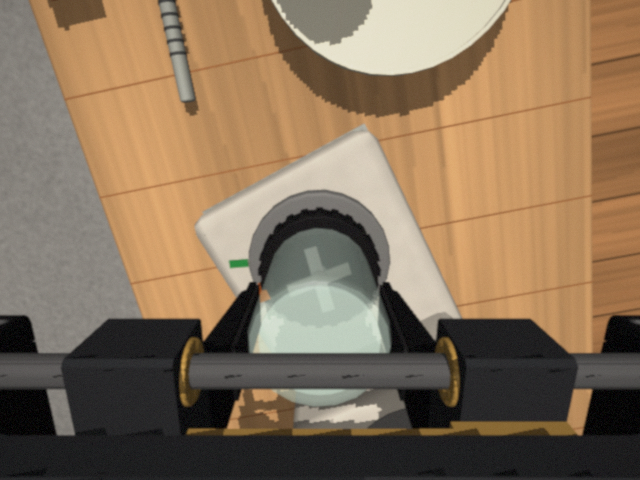

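Call:
drive_tool([
  [0, 0, 0, 0.02, 0.5],
  [0, 0, 0, 0.04, 0.5],
  [0, 0, 0, 0.06, 0.5],
  [0, 0, 0, 0.08, 0.5],
  [0, 0, 0, 0.09, 0.5],
  [0, 0, 0, 0.1, 0.5],
  [0, 0, 0, 0.11, 0.5],
  [0, 0, 0, 0.11, 0.5],
])

```text
t: 6.9
eef_pos: [614.1, 8.6, 152.8]
ee_rot: [3.141, -0.0, 1.029]
wrist_force: [1.1, 1.0, 0.1]
opening: 0.583
```

```bash
python3 - <<'E'
from h import *
look("w4",[],(614.3,8.4))
E
```

```text
{'t': np.float64(6.9), 'qpos': array([-0.074,  0.091,  1.792,  0.   ,  1.258,  0.468]), 'eef_pos': array([614.131,   8.59 , 152.776]), 'ee_rot': array([ 3.141, -0.   ,  1.029]), 'wrist_force': array([1.124, 1.014, 0.139]), 'moment': array([-0.09 , -0.33 , -0.029]), 'opening': np.float64(0.583)}
tool shift -0.1 0.2
```

View pics/w4.png

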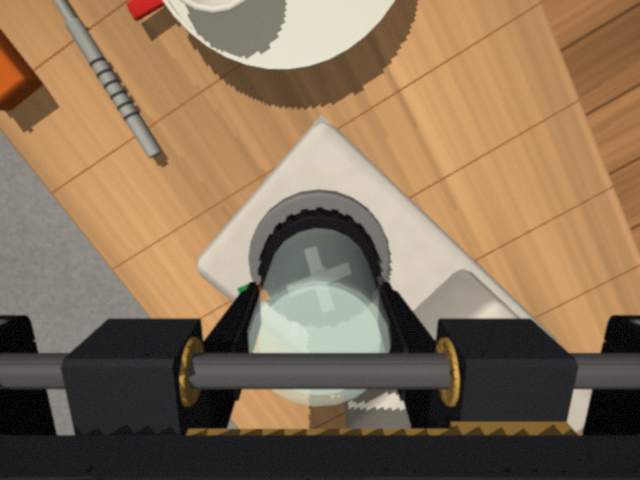

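Call:
drive_tool([
  [0, 0, 0, 0.01, 0.5],
  [0, 0, 0, 0.02, 0.5],
  [0, 0, 0, 0.02, 0.5],
])

```text
t: 7.25
eef_pos: [613.7, 8.0, 152.8]
ee_rot: [3.141, 0.002, 0.968]
wrist_force: [-0.7, -1.8, 1.1]
opening: 0.586
```

```bash
python3 - <<'E'
from h import *
s=bot.read_state();print(s["moment"],s["ee_rot"])
E
```

```text
[-0.56365486  0.02121336  0.6753085 ] [3.14117983e+00 1.67795051e-03 9.68253674e-01]
```

Call:
drive_tool([
  [0, 0, 0, 0.01, 1],
  [0, 0, 0, 0.01, 1],
  [0, 0, 0, 0.01, 1],
  [0, 0, 0, 0.01, 1],
  [0, 0, 0, 0.01, 1],
  [0, 0, 0, 0.01, 1],
  [0, 0, -0.3, 0.01, 1],
  [0, 0, -0.6, 0.01, 1],
  [0, 0, -0.9, 0.01, 1],
  [0, 0, -0.9, 0.01, 1],
])

```text
t: 8.25
eef_pos: [616.6, 8.4, 248.8]
ee_rot: [3.133, -0.005, 0.934]
wrist_force: [-0.1, 0.4, 1.2]
opening: 1.001
```

```bash
python3 - <<'E'
from h import *
look("w5",[],(649.2,-108.2))
E
```

```text
{'t': np.float64(8.25), 'qpos': array([-0.074,  0.026,  1.696,  0.   ,  1.409,  0.563]), 'eef_pos': array([616.58 ,   8.354, 248.814]), 'ee_rot': array([ 3.133, -0.005,  0.934]), 'wrist_force': array([-0.053,  0.412,  1.176]), 'moment': array([-0.117,  0.058, -0.013]), 'opening': np.float64(1.001)}
tool shift -74.3 95.5
```

View pics/w5.png

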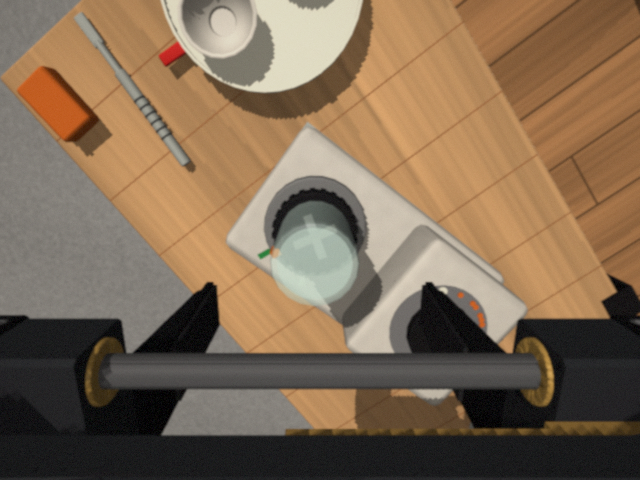

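Call:
drive_tool([
  [-0.3, 0.38, 0, 0, 1],
  [-0.55, 0.72, 0, 0, 1],
  [-0.73, 0.96, 0, 0, 1],
  [-0.73, 0.96, 0, 0, 1],
  [-0.73, 0.96, 0, 0, 1],
])

```text
t: 8.8
eef_pos: [646.9, -107.5, 240.6]
ee_rot: [-3.138, 0.001, 0.933]
wrist_force: [-0.3, -0.2, -0.1]
opening: 0.999
```

```bash
python3 - <<'E'
from h import *
import cv2
look("w6",[(649.2,-108.2,138),(649.2,-108.2,172),(664.9,-87.5,172)],(649.8,-108.2))
t=camera("top")[165:295,265:425,::-1]
cv2.imwrite("pics/t6.png",cv2.resize(t,None,fx=4,fy=4,interpolation=cv2.INTER_CUBIC))
E
```

```text
{'t': np.float64(8.8), 'qpos': array([-0.247,  0.124,  1.606,  0.   ,  1.414,  0.391]), 'eef_pos': array([ 646.936, -107.488,  240.575]), 'ee_rot': array([-3.138e+00,  1.000e-03,  9.330e-01]), 'wrist_force': array([-0.289, -0.154, -0.13 ]), 'moment': array([-0.034,  0.133, -0.034]), 'opening': np.float64(0.999)}
(649.2, -108.2, 138) [324. 241.]
(649.2, -108.2, 172) [325. 255.]
(664.9, -87.5, 172) [325. 215.]
tool shift 1.1 2.7
```

View pics/w6.png

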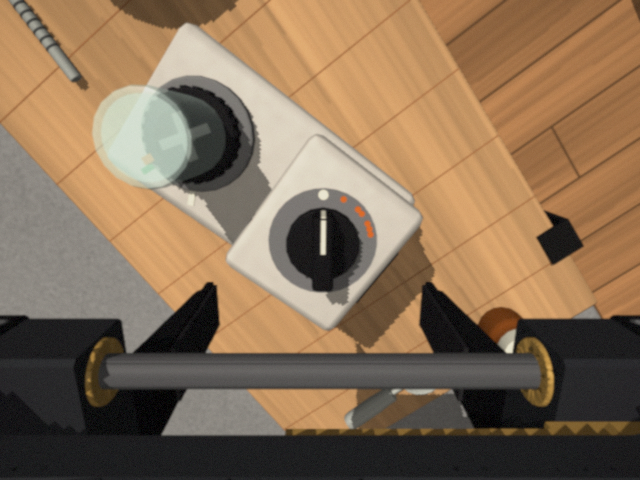

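View pics/t6.png

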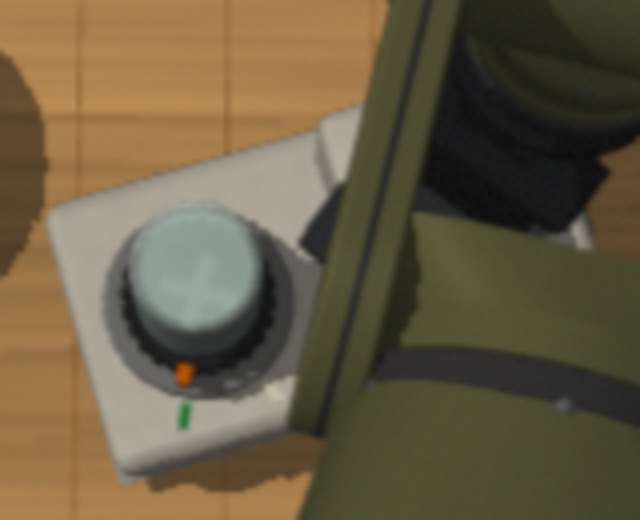

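Call:
drive_tool([
  [0.01, 0.02, 0.3, 0, 0.6],
  [0.01, 0.02, 0.6, 0, 0.6],
  [0.01, 0.02, 0.75, 0, 0.6],
  [0.01, 0.02, 0.85, 0, 0.6],
  [0.01, 0.02, 0.85, 0, 0.6],
  [0.01, 0.02, 0.85, 0, 0.6],
])

```text
t: 9.5
eef_pos: [650.6, -107.5, 158.9]
ee_rot: [3.14, -0.001, 0.934]
wrist_force: [-0.5, -0.2, 0.8]
opening: 0.611
```

```bash
python3 - <<'E'
from h import *
look("w7",[],(649.2,-108.2))
E
```

```text
{'t': np.float64(9.5), 'qpos': array([-0.245,  0.182,  1.681,  0.   ,  1.277,  0.391]), 'eef_pos': array([ 650.57 , -107.511,  158.935]), 'ee_rot': array([ 3.14e+00, -1.00e-03,  9.34e-01]), 'wrist_force': array([-0.524, -0.173,  0.805]), 'moment': array([-0.063,  0.079,  0.027]), 'opening': np.float64(0.611)}
tool shift -1.4 -0.7
```

View pics/w7.png

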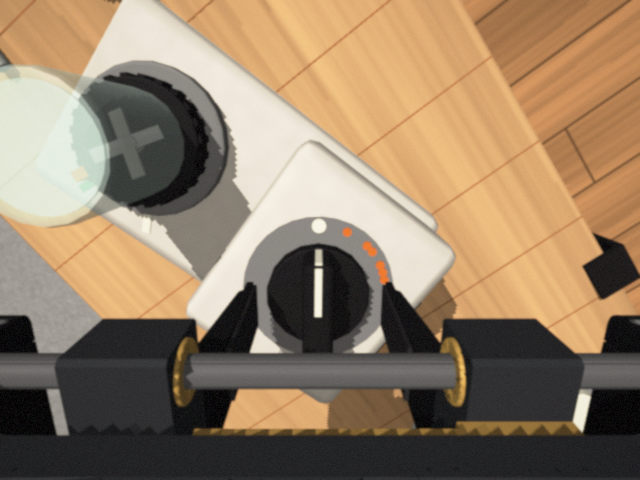

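Call:
drive_tool([
  [-0.01, 0, 0.04, 0, 0.6],
  [-0.01, 0, 0.07, 0, 0.6],
  [-0.01, 0, 0.07, 0, 0.6],
])

```text
t: 9.85
eef_pos: [649.1, -108.5, 150.4]
ee_rot: [-3.141, 0.0, 0.934]
wrist_force: [1.0, -0.2, -0.6]
opening: 0.601
```

Call:
drive_tool([
  [0, 0, 0, 0, 0],
  [0, 0, 0, 0, 0],
  [0, 0, 0, 0, 0],
  [0, 0, 0, 0, 0],
  [0, 0, 0, 0, 0],
  [0, 0, 0, 0, 0],
  [0, 0, 0, 0, 0],
  [0, 0, 0, 0, 0],
], force=45)

```text
t: 10.65
eef_pos: [649.1, -108.3, 150.7]
ee_rot: [-3.141, 0.0, 0.933]
wrist_force: [-1.7, 1.6, 0.9]
opening: 0.144
```

```bash
python3 - <<'E'
from h import *
look("w8",[],(649.2,-108.2))
E
```

```text
{'t': np.float64(10.65), 'qpos': array([-0.247,  0.187,  1.689,  0.   ,  1.266,  0.39 ]), 'eef_pos': array([ 649.074, -108.302,  150.67 ]), 'ee_rot': array([-3.141,  0.   ,  0.933]), 'wrist_force': array([-1.725,  1.62 ,  0.908]), 'moment': array([ 0.013,  0.388, -0.32 ]), 'opening': np.float64(0.144)}
tool shift 0.2 0.0
```

View pics/w8.png

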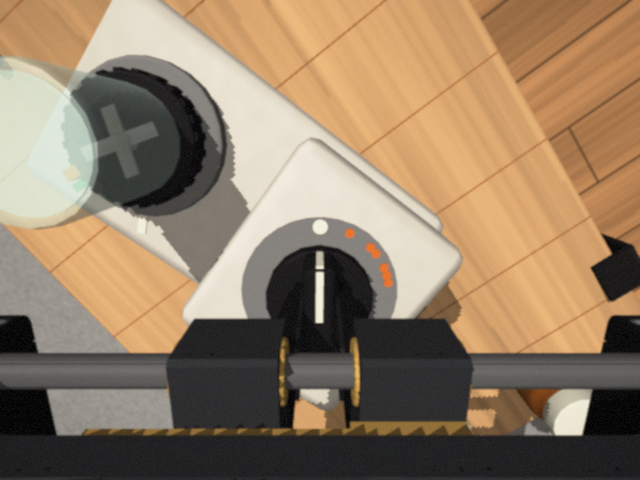

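Call:
drive_tool([
  [0, 0, 0, 0.02, 0],
  [0, 0, 0, 0.05, 0],
  [0, 0, 0, 0.08, 0],
  [0, 0, 0, 0.11, 0],
  [0, 0, 0, 0.14, 0],
  [0, 0, 0, 0.17, 0],
  [0, 0, 0, 0.2, 0],
  [0, 0, 0, 0.2, 0],
])

```text
t: 11.5
eef_pos: [648.9, -108.0, 150.7]
ee_rot: [-3.141, 0.001, 0.307]
wrist_force: [-3.3, 2.0, 1.6]
opening: 0.147
```

Call:
drive_tool([
  [0, 0, 0, 0.03, 0],
  [0, 0, 0, 0.06, 0],
  [0, 0, 0, 0.09, 0],
  [0, 0, 0, 0.12, 0],
  [0, 0, 0, 0.15, 0],
  [0, 0, 0, 0.18, 0],
  [0, 0, 0, 0.2, 0],
  [0, 0, 0, 0.207, 0],
  [0, 0, 0, 0.207, 0],
  [0, 0, 0, 0.207, 0],
])

```text
t: 12.5
eef_pos: [648.9, -107.7, 150.7]
ee_rot: [-3.141, 0.002, -0.342]
wrist_force: [-4.1, 3.4, 3.1]
opening: 0.143
```

```bash
python3 - <<'E'
from h import *
look("w9",[],(649.2,-108.2))
E
```

```text
{'t': np.float64(12.5), 'qpos': array([-2.470e-01,  1.870e-01,  1.690e+00,  1.000e-03,  1.267e+00,
        1.666e+00]), 'eef_pos': array([ 648.859, -107.703,  150.67 ]), 'ee_rot': array([-3.141e+00,  2.000e-03, -3.420e-01]), 'wrist_force': array([-4.081,  3.389,  3.118]), 'moment': array([0.673, 0.821, 0.197]), 'opening': np.float64(0.143)}
tool shift 0.5 0.4
```

View pics/w9.png

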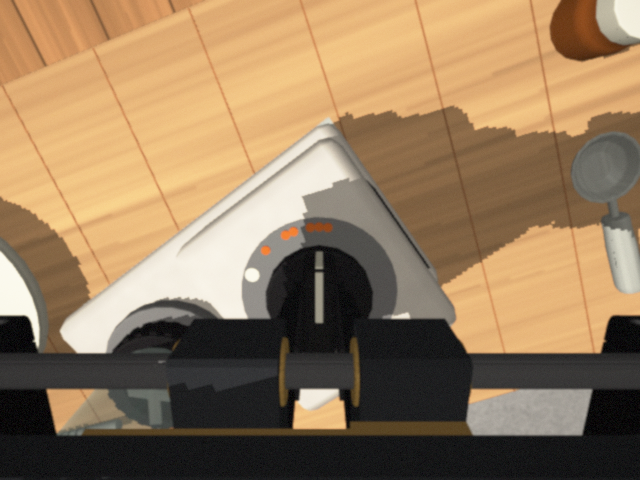

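Call:
drive_tool([
  [0, 0, 0, 0.008, 0],
  [0, 0, 0, 0.008, 0],
  [0, 0, 0, 0.008, 0],
  [0, 0, 0, 0.008, 0],
  [0, 0, 0, 0.008, 0],
  [0, 0, 0, 0.008, 0],
])

```text
t: 13.15
eef_pos: [648.9, -107.7, 150.7]
ee_rot: [-3.141, 0.002, -0.367]
wrist_force: [-3.6, 3.6, 2.4]
opening: 0.146
```

```bash
python3 - <<'E'
from h import *
look("w10",[],(649.2,-108.2))
import cv2
cv2.imwrite("pics/t10.png",camera("top")[:,:,::-1])
cv2.imwrite("pics/s10.png",camera("side")[:,:,::-1])
E
```

```text
{'t': np.float64(13.15), 'qpos': array([-2.470e-01,  1.870e-01,  1.690e+00,  1.000e-03,  1.267e+00,
        1.691e+00]), 'eef_pos': array([ 648.873, -107.684,  150.688]), 'ee_rot': array([-3.141e+00,  2.000e-03, -3.670e-01]), 'wrist_force': array([-3.578,  3.597,  2.391]), 'moment': array([0.702, 0.889, 0.116]), 'opening': np.float64(0.146)}
tool shift 0.5 0.4
```

View pics/w10.png

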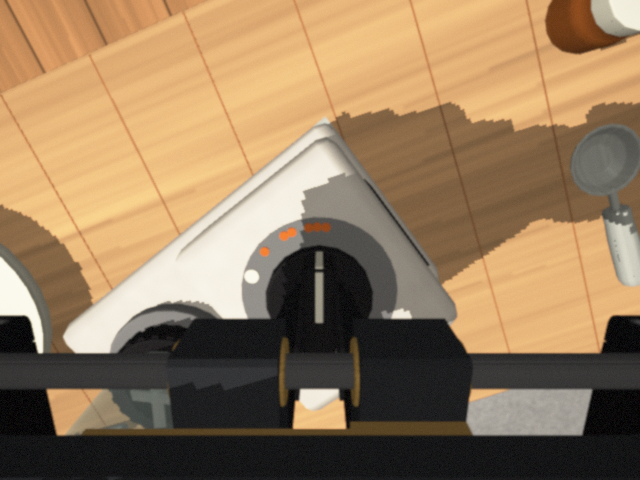

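View pics/t10.png

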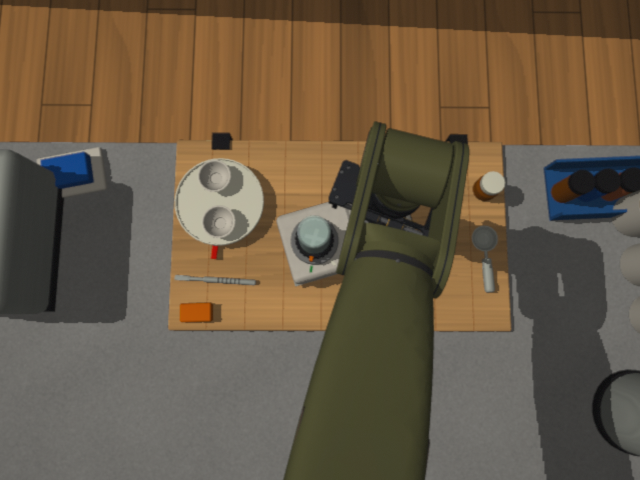

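View pics/s10.png

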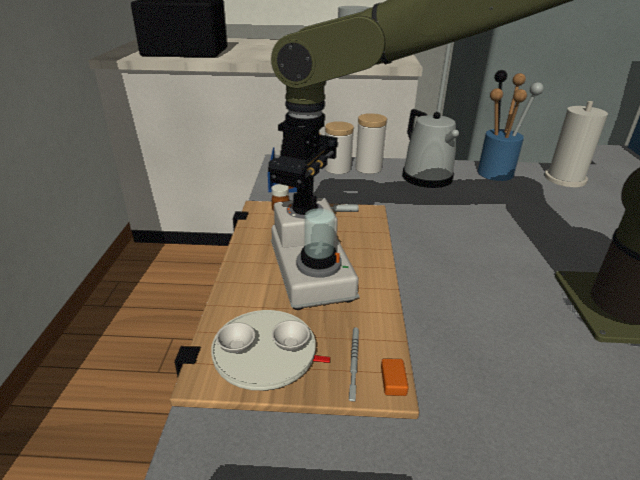

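```bash
python3 -c "
from cell import order
print(order.hand_in())"
```

```text
the job is handed in; nothing more can be done
None
```

I locked the jar, let go of it, then turned the dial to position three and handed the job in at about t = 13.2 s, with the gripper still holding the dial.

- **Jar:** I gripped the glass and turned it about 0.85 rad clockwise, over the catch and against the end stop. The moment there reached 0.68 N m. After I let go, the orange rib stood at the green mark in the wrist and top pictures, and it was still there in the last top picture.
- **Dial:** I gripped the bar at 45 N and turned it about 1.30 rad clockwise. In the last wrist picture the pointer stands at the three dots, a hair past their centre, and the jaws have not slipped on the bar.
- **Bystanders:** In the final top and side pictures everything else on the board looks unmoved. I did not measure this.

**Readings that disagreed:**
- **Jar height:** the jar top measured about 8 mm lower in the side view than I worked out from the given heights. I gripped at a height that suited both.
- **Jar position:** the jar axis was about 1.4 mm off my measurement, which I corrected at the grasp.
- **Moment about the dial:** this drifted. It read -0.32 N m when the jaws closed and 0.12 N m at the end, against a quoted spring of 0.17 N m, so I relied on the pictures and the tool angle instead.

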